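# Open the safety-capped cleaner bottle

### The arm

A 6-joint arm with a two-finger parallel gripper is mounted at the origin on the work surface; the furniture and walls round the work are solid. World frame = base frame: x ahead of the robot, y to its left, z up, the work surface at z = 0. Lengths are in mm, angles in rad, forces in N, time in s.
With the tool pointing down it reaches from about 375 to 925 mm from the base axis. Payload 5.7 kg.
Tool frame: the origin (TCP) lies at the very end of the fingers, on their centre line; the grasp point (between the pads) lies 19 mm behind it; z points along the fingers, y is the line along which they close (so a half turn about z gives the same grasp; the last joint's range is limited). The gripper opens to 85 mm and grips with 20 to 120 N. Pads are 22 mm wide; open, the fingers measure 114 mm over their backs; the gripper's body (76 mm by 85 mm) begins 54 mm behind the grasp point. The pads swing forward as they close: fully open they stand 13 mm farther back than shut.
Start: joints at [1.173, 0.359, 1.51, -0, 1.272, -0.115], TCP at [167.421, 576.137, 231.267] pointing down, gripper open.
Joint ranges: [-2.97, 2.97], [-1.01, 2.36], [0.21, 2.38], [-0.96, 4.11], [0.2, 2.71], [-2.98, 2.98]. Speed limits (rad/s): [2.39, 2.39, 3.14, 3.14, 3.14, 3.14].

### API

Orientations are given as a unit quaternion [w, x, y, z].
In Python, from cell import state, eyes, close_job gives the robot as it stands. The module is installed in compiled form; this text tells all that it offers.
- The arm moves only by the tool carry_out, never from a script. Its argument "rows" is one flat list of numbers, 6 for each row, row after row: the shift along the tool's x, y, z in mm, then the turn, a rotation vector about the tool's x, y, z in degrees. A call has 1 to 8 rows; each row is the pose to reach, as a shift and turn from the pose commanded when the call began, along the tool's axes at that moment; what a row does not reach only later rows make up. A row lasts 1/10 s, in which the tool goes at most 50 mm and 8.59 degrees, less where a joint would pass 70% of its speed; a pose out of reach is approached as far as the arm can. A call with a gripper value outside its range is refused whole. "fingers" is the closure, from 0 (fully open) to 1 (shut), set as the call begins (left out, the last holds). The fingers move at their own pace and stop on an object; "newtons" is the grip in N (left out, the last holds). Time passes only in rows, so rows that repeat a pose let the fingers close. It gives the time, the measured TCP pose, the force, the opening and the grip force at its end, in the units of the state.
- state(): the state, without advancing time (a new reading comes with each control period).
- eyes.capture(name): name is "side" or "top"; returns a dict with "image" (480x640x3 uint8, red, green, blue), "fx", "fy", "cx", "cy" (pixels), "T" (4x4, takes a point from camera to world coordinates). Camera axes: x right, y down, z forward; pixel columns grow to the right and rows downward; lengths in mm; the calibration is good to about 2 mm. A picture is of the moment at which its call begins. There is no depth.
- close_job(): hands the job in; it is judged then, once.
Trained networks look in a picture, given as the dict that the camera call returned (one of the last four; its "shot" number tells which), for a name from the list of things; names that differ only in an ending like _2 or _b are one class to them, and where a whole thing is asked for, a point or a joint stands for the part that bears it (a point fixed in the world has none). Each returns a list of dicts, best first, with "conf" (0 to 1); they miss things now and then, are a little off and sometimes report something else, mostly with a low value. They report only what shows in the picture. A call takes as long as a camera call. They do not tell look-alikes from the thing itself.
- eyes.boxes_of(picture, query): "at" ([x, y, z] in mm, in world coordinates, good to about 4 mm: the middle of the surface that is visible of it).
- eyes.mark_of(picture, query): "at" ([x, y, z] in mm, in world coordinates, good to about 4 mm: a listed point, or the origin of a listed thing).
The state is a dict: "clock": time; "qpos": joint angles; "qd": joint speeds; "effort": joint torques, N m; "tcp_pos": TCP position; "orientation": TCP orientation; "ft_force": force on the tool from outside, world axes, zero at the start; "moment": the same for the moment, N m; "finger_gap": finger opening in mm; "grasp_force": force on a finger pad.
Only numpy, scipy, OpenCV 4.12 (cv2) and the standard library are available. Lean on these libraries where they do the work, as an engineer would, in place of code of your own. Each camera call takes 0.05 s, during which the arm holds its last target. There are 200 camera calls.

### The job

Unlock the amber cleaner bottle in its stand: slide the red grip of the hold-down away from the bottle until it meets its end stop. Then take the white child-proof cap, press it down and, keeping it pressed, twist it anticlockwise (seen from above) about a sixth of a turn until it is free, and lift it straight up off the bottle. Finish still holding the cap in the gripper, still and level, over the bottle and five to ten centimetres above where it sat (do not put it down or let go), with the hold-down left at its end stop and the vials, pin dish and pliers nearby left alone.

Things in the scene. Friction and masses are not known exactly. Their poses are not given: they have to be found in the camera images.
- stand: Fixed grey stand gripping an amber bottle; base plate 110 x 300 x 10 mm. Origin on the table under the bottle's axis, z up, y from the bottle toward the rail of the hold-down. Plate: y -60 to 240 mm, x +-55 mm. The rail, 26 mm wide, lies along y at x = 0 from y = 80 to 240 mm, top 90 mm high (stop block at its far end up to 100 mm).
- hold_down (a joint): Travel of the sliding hold-down (transport lock), m: 0 with its tongue over the cap, 0.09 at its end stop, moving along the stand's +y, away from the bottle. Starts at 0 to 0.015. Friction about 2 N; stays where left. Its 16 mm wide steel tongue, top 132 mm above the table, ends in a 24 mm round pad 3 mm above the cap; at the end stop its tip is 78 mm from the bottle's axis.
- hold_down_grip (a point): Centre of the hold-down's red ribbed grip: a fin 15 mm thick (stand x), 30 mm long (y), 27 mm high, its top 130 mm above the table, on a black carriage 36 mm wide whose top is 104 mm high. Moves with it: stand x = 0, y = 117 mm + travel, 116.5 mm above the table. Axes as the stand's. The tongue rises to 132 mm from the carriage 32 mm to -y of this point.
- cap: Loose white ribbed child-proof cap, 53 mm across, 30 mm high, about 35 g, two red arrows on its flat top. Origin at the centre of its lower rim, z up through its top. On the bottle the rim is 92 mm, the top 122 mm above the table, and its x axis lies along the stand's x while locked.
- cap_top (a point): Centre of the cap's top face, axes as the cap's. A spring pushes the cap up: about 6 N at rest, 8.5 N pressed 4 mm. Pressed at least 4 mm (bottom stop 5.5 mm) it passes the safety teeth and turns anticlockwise (about +z); it lifts free between 46 and 75 degrees of turn, 60 best, with a stop at about 75. Its lugs clear the neck after 20 mm of lift.
- bottle_neck (a point): Point fixed to the stand on the bottle's axis, 92 mm above the table, where the cap's origin lies while the cap sits locked. Axes as the stand's. The bottle: body 62 mm across up to 68 mm above the table, tapering to a 48 mm collar whose top is at 86 mm, just below the cap.
- vial_red: Loose clear vial of red beads with a white cap, 29 mm across, 52 mm high, origin under its centre. Leave alone.
- vial_blue: Loose clear vial of blue beads with a black cap, 29 mm across, 52 mm high, origin under its centre. Leave alone.
- pin_dish: Loose round pale dish of pins, 69 mm across, 16 mm high, origin under its centre. Leave alone.
- pliers: Loose red-handled pliers, 43 x 127 x 11 mm, lying, long side along their y, origin under their centre. Leave alone.
Mind the look-alikes: they are no part of the job. There is more than one size of the cap; the job needs the smallest.

How it is judged:
By the outcome, as a careful person would: the job done as asked, in the order asked, and still so for the second after the job is handed in, while the arm keeps its last pose, push and grip.
It also fails if it takes over 48 s, if anything falls off the work surface, if the arm or the gripper's body presses on something with over 40 N, if the wrist force passes 120 N, or if a joint passes its speed limit or range.

## Working session

There is one attempt and no reset: what is moved stays moved. The work goes in short steps, Python scripts to look and compute and a tool call to move; the robot and the scene stay as the last step left them, time stands still between calls to the robot, and variables do not carry over. Pictures are saved under pics/ and viewed, at most 10 in all, crops included, and the job is handed in when it is done.

Besides the shell and the picture viewer there is one more tool, called by a JSON object that holds its "fn" and its "kwargs", one argument or row to a line. carry_out: Moves the arm, as the interface text tells. Its arguments: {"type":"object","properties":{"rows":{"type":"array","items":{"type":"number"}},"fingers":{"type":"number"},"newtons":{"type":"number"}},"required":["rows"]}

```bash
mkdir -p pics
cat > h.py <<'E'
import numpy as np, cv2
from cell import state, eyes, close_job
from scipy.spatial.transform import Rotation as R
def proj(p,pt):
    T=np.linalg.inv(p["T"]); c=T[:3,:3]@np.array(pt)+T[:3,3]
    return np.array([p["fx"]*c[0]/c[2]+p["cx"],p["fy"]*c[1]/c[2]+p["cy"]])
def at_z(p,u,v,z):
    T=np.array(p["T"]); d=T[:3,:3]@np.array([(u-p["cx"])/p["fx"],(v-p["cy"])/p["fy"],1]); o=T[:3,3]
    return o+d*(z-o[2])/d[2]
def save(p,n): cv2.imwrite(f"pics/{n}.png",p["image"][:,:,::-1])
def rot():
    q=state()["orientation"]; return R.from_quat([q[1],q[2],q[3],q[0]])
def rel(target): # world shift of TCP to target -> tool axes
    s=state(); return rot().inv().apply(np.array(target)-np.array(s["tcp_pos"]))
E
python3 - <<'E'
from h import *
for n in("side","top"):
    p=eyes.capture(n); save(p,n+"0"); print(n,np.round(p["T"],2).tolist(),p["fx"])
    for q in("cap_top","hold_down_grip","stand","cap","bottle_neck"):
        print(q,[(np.round(d["at"]).tolist(),round(d["conf"],2)) for d in eyes.mark_of(p,q)])
print(state()); print(rot().as_matrix().round(3))
E
```

```text
side [[0.89, -0.26, 0.38, 248.84], [-0.46, -0.49, 0.74, -605.02], [-0.0, -0.83, -0.55, 578.15], [0.0, 0.0, 0.0, 1.0]] 553.825614943245
cap_top [([440.0, -96.0, 42.0], 0.83), ([579.0, -52.0, 120.0], 0.65), ([434.0, 151.0, 45.0], 0.65), ([579.0, -49.0, -2.0], 0.64)]
hold_down_grip [([615.0, 72.0, 117.0], 0.73)]
stand [([583.0, -50.0, -4.0], 0.72)]
cap [([442.0, -94.0, 3.0], 0.92), ([585.0, -52.0, 91.0], 0.9), ([437.0, 150.0, -3.0], 0.8)]
bottle_neck [([584.0, -50.0, 94.0], 0.66)]
top [[-0.18, -0.96, 0.21, 369.04], [-0.98, 0.17, -0.04, 54.29], [0.0, -0.21, -0.98, 942.04], [0.0, 0.0, 0.0, 1.0]] 534.8527595767702
cap_top [([438.0, 151.0, 44.0], 0.7), ([442.0, -95.0, 40.0], 0.66), ([580.0, -50.0, 125.0], 0.63)]
hold_down_grip [([619.0, 74.0, 118.0], 0.74)]
stand [([582.0, -49.0, 0.0], 0.71)]
cap [([441.0, 152.0, 1.0], 0.87), ([582.0, -48.0, 92.0], 0.86), ([443.0, -95.0, -1.0], 0.76)]
bottle_neck [([582.0, -44.0, 95.0], 0.78)]
{'clock': 0.6, 'qpos': array([ 1.17292628e+00,  3.58803221e-01,  1.51039791e+00, -2.45209690e-05,
        1.27248451e+00, -1.15089433e-01]), 'qd': array([ 0.00058565,  0.00100557, -0.00040489,  0.00158268, -0.00034123,
        0.00134541]), 'effort': array([-7.80211449e-04, -5.27285171e+01, -2.78913027e+01, -5.14139283e-04,
        2.52170757e-03,  7.69658470e-06]), 'tcp_pos': array([167.41619974, 576.14416673, 231.26565208]), 'orientation': array([-4.58724770e-07,  1.40916115e-01,  9.90021538e-01, -4.79449814e-05]), 'ft_force': array([0.48890301, 0.14054972, 0.23641947]), 'moment': array([ 0.03451525, -0.01693084,  0.05032367]), 'grasp_force': 0.0, 'finger_gap': 85.44488891151867}
[[-0.96   0.279 -0.   ]
 [ 0.279  0.96  -0.   ]
 [-0.    -0.    -1.   ]]
```

View pics/side0.png

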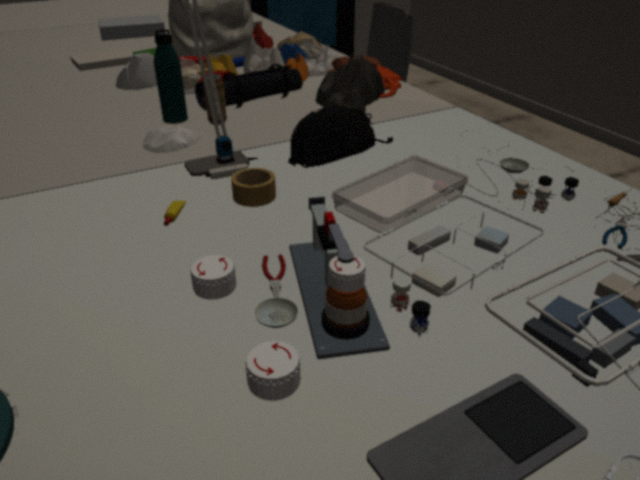

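View pics/top0.png

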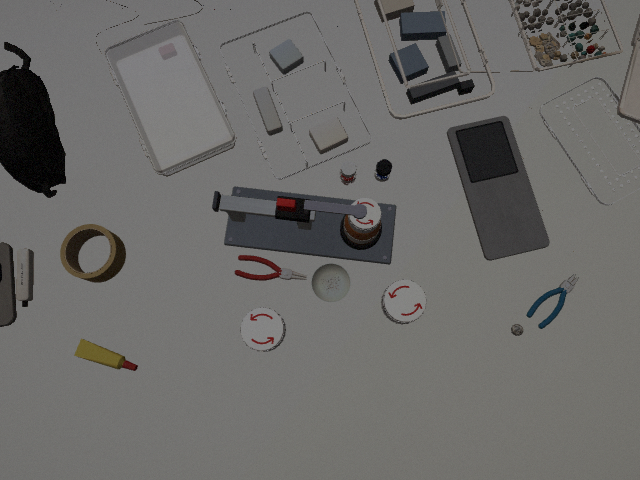

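The side view shows the smallest cap on the amber bottle at (347,265), with the hold-down running up-left to the red grip at (328,218). The two bigger caps at (213,275) and (273,368) are decoys. The top view shows the plate corners near (396,206), (390,263), (225,245) and (234,187), the cap at (366,212) and the red grip at (287,203).

Run:
```python
from h import *
p=eyes.capture("top")
c=[at_z(p,*uv,10) for uv in((396,206),(390,263),(225,245),(234,187))]
c=np.array(c)
print(c.round(), [round(float(np.linalg.norm(c[i]-c[i-1]))) for i in range(4)])
for a,b in((0,3),(1,2)):
    d=c[b]-c[a]; print(np.degrees(np.arctan2(d[1],d[0])))
# red grip top at z=130
im=p["image"].astype(int); m=((im[:,:,0]>110)&(im[:,:,1]<60)).astype(np.uint8)
n,l,s,ce=cv2.connectedComponentsWithStats(m)
for i in range(1,n):
    if s[i,4]>60: print(s[i],ce[i].round(1),at_z(p,*ce[i],130).round(1))
yaw=np.radians(73.6); y=np.array([np.cos(yaw),np.sin(yaw),0]); x=np.array([y[1],-y[0],0])
print("ctr->origin",(c.mean(0)-90*y).round(1))
```

```text
[[ 615. -122.   10.]
 [ 514.  -90.   10.]
 [ 599.  193.   10.]
 [ 703.  161.   10.]] [297, 106, 295, 109]
72.73741744255585
73.3698132345083
ctr->origin [582.6 -50.9  10. ]
```

{"fn": "carry_out", "kwargs": {
  "rows": [-36,-22,0,0,0,5.7,-72,-45,0,0,0,11.4,-108,-67,0,0,0,17.1,-144,-90,0,0,0,22.8,-180,-112,0,0,0,28.5,-216,-134,0,0,0,34.2,-252,-157,0,0,0,39.9,-287,-179,0,0,0,45.4],
  "fingers": 0
}}

```text
clock: 1.45
tcp_pos: [394.1, 322.7, 231.6]
orientation: [0.0, 0.514, 0.858, 0.0]
ft_force: [0.9, 0.9, -0.3]
finger_gap: 85.5
grasp_force: 0.0
```

{"fn": "carry_out", "kwargs": {
  "rows": [-41,10,0,0,0,5.7,-82,20,0,0,0,11.4,-123,30,0,0,0,17.1,-164,39,0,0,0,22.8,-205,49,0,0,0,28.5,-246,59,0,0,0,34.2,-287,69,0,0,0,39.9,-328,79,0,0,0,45.4]
}}

```text
clock: 2.25
tcp_pos: [619.6, 71.7, 231.4]
orientation: [0.0, 0.805, 0.593, 0.0]
ft_force: [-0.1, 0.5, -1.0]
finger_gap: 85.5
grasp_force: 0.0
```

Run:
```python
from h import *
s=state(); print(s["clock"],s["tcp_pos"].round(1),s["qpos"].round(2),s["ft_force"].round(1)); M=rot().as_matrix(); print(M.round(3), np.degrees(np.arctan2(M[1,0],M[0,0])))
for n in("side","top"):
    p=eyes.capture(n); g=cv2.resize(p["image"],None,fx=1,fy=1)
    u,v=proj(p,(600,10,115)).astype(int); c=p["image"][max(0,v-75):v+75,max(0,u-100):u+100]
    cv2.imwrite(f"pics/{n}1.png",cv2.resize(c,(800,600),interpolation=cv2.INTER_CUBIC)[:,:,::-1]); print(n,u-100,v-75,c.shape)
    for q in("hold_down_grip","cap_top"):print(q,[(np.round(d["at"],1).tolist(),round(d["conf"],2)) for d in eyes.mark_of(p,q)])
```

```text
2.25 [619.6  71.7 231.4] [0.   0.39 1.46 0.   1.29 0.31] [-0.1  0.5 -1. ]
[[ 0.296  0.955  0.   ]
 [ 0.955 -0.296  0.   ]
 [ 0.     0.    -1.   ]] 72.75414522305209
side 237 170 (150, 200, 3)
hold_down_grip [([619.4, 73.0, 120.2], 0.6)]
cap_top [([435.1, 151.0, 42.2], 0.96), ([438.2, -97.4, 42.1], 0.75), ([580.5, -47.4, 118.5], 0.57), ([688.0, -44.5, -0.5], 0.27)]
top 225 135 (150, 200, 3)
hold_down_grip []
cap_top [([441.4, -94.2, 42.5], 0.61)]
```

{"fn": "carry_out", "kwargs": {
  "rows": [0,0,35,0,0,0,0,0,70,0,0,0,0,0,100,0,0,0,0,0,118,0,0,0,0,0,124,0,0,0,0,0,124,0,0,0]
}}

```text
clock: 3.15
tcp_pos: [617.4, 74.2, 106.9]
orientation: [-0.001, 0.803, 0.595, -0.001]
ft_force: [0.3, 0.3, -0.2]
finger_gap: 85.8
grasp_force: 0.0
```

{"fn": "carry_out", "kwargs": {
  "rows": [0,0,0,0,0,0,0,0,0,0,0,0,0,0,0,0,0,0,0,0,0,0,0,0,0,0,0,0,0,0,0,0,0,0,0,0,0,0,0,0,0,0,0,0,0,0,0,0],
  "fingers": 1,
  "newtons": 25
}}

```text
clock: 3.95
tcp_pos: [619.7, 73.0, 107.9]
orientation: [0.001, 0.804, 0.595, 0.001]
ft_force: [3.2, -1.9, 3.7]
finger_gap: 13.1
grasp_force: 31.1
```

Run:
```python
from h import *
s=state(); print(s["clock"],s["tcp_pos"].round(1),s["ft_force"].round(1),s["finger_gap"],s["grasp_force"])
p=eyes.capture("side"); u,v=proj(p,(600,10,115)).astype(int); c=p["image"][v-75:v+75,u-100:u+100]
cv2.imwrite("pics/side2.png",cv2.resize(c,(800,600),interpolation=cv2.INTER_CUBIC)[:,:,::-1])
```

```text
3.95 [619.7  73.  107.9] [ 3.2 -1.9  3.7] 13.12750250593426 31.07313483953476
```

View pics/side2.png

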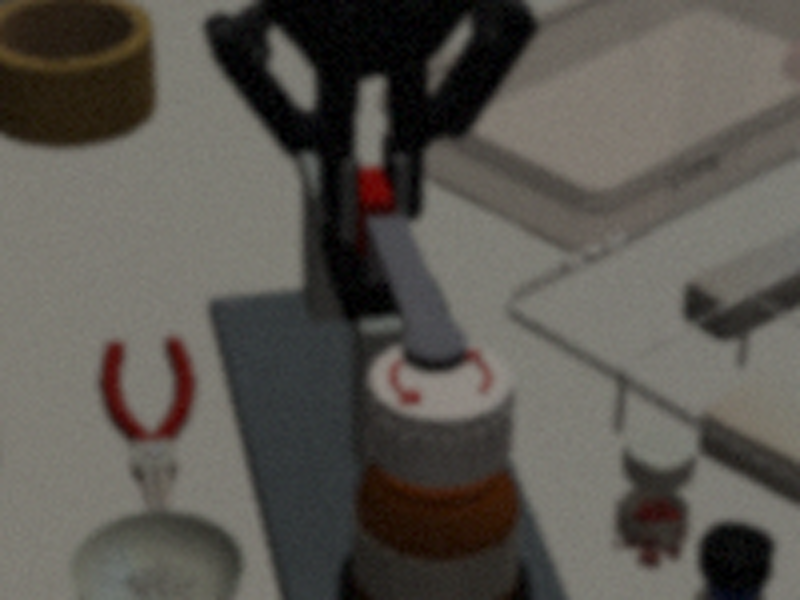

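The crop shows the fingers on either side of the red fin at (377,190), and the tongue still over the cap. Next I slide it along stand +y.

{"fn": "carry_out", "kwargs": {
  "rows": [10,0,0,0,0,0,24,0,0,0,0,0,38,0,0,0,0,0,52,0,0,0,0,0,64,0,0,0,0,0,70,0,0,0,0,0,70,0,0,0,0,0]
}}

```text
clock: 4.7
tcp_pos: [640.9, 141.7, 108.0]
orientation: [0.001, 0.804, 0.595, 0.002]
ft_force: [5.2, 0.1, 4.5]
finger_gap: 13.2
grasp_force: 31.2
```

{"fn": "carry_out", "kwargs": {
  "rows": [2,0,0,0,0,0,4,0,0,0,0,0,6,0,0,0,0,0,6,0,0,0,0,0]
}}

```text
clock: 5.1
tcp_pos: [642.2, 146.2, 107.9]
orientation: [0.001, 0.804, 0.595, 0.001]
ft_force: [5.2, -2.2, 3.7]
finger_gap: 13.8
grasp_force: 31.2
```

{"fn": "carry_out", "kwargs": {
  "rows": [2,0,0,0,0,0,4,0,0,0,0,0,4,0,0,0,0,0]
}}

```text
clock: 5.4
tcp_pos: [643.4, 149.9, 107.9]
orientation: [0.001, 0.804, 0.595, 0.001]
ft_force: [4.2, -1.9, 3.7]
finger_gap: 13.2
grasp_force: 31.3
```

{"fn": "carry_out", "kwargs": {
  "rows": [2,0,0,0,0,0,3,0,0,0,0,0,3,0,0,0,0,0]
}}

```text
clock: 5.7
tcp_pos: [643.4, 150.1, 107.9]
orientation: [0.002, 0.804, 0.595, -0.001]
ft_force: [2.4, -12.0, 6.2]
finger_gap: 13.4
grasp_force: 31.6
```

{"fn": "carry_out", "kwargs": {
  "rows": [0,0,0,0,0,0,0,0,0,0,0,0,0,0,0,0,0,0,0,0,0,0,0,0,0,0,0,0,0,0,0,0,0,0,0,0],
  "fingers": 0
}}

```text
clock: 6.3
tcp_pos: [642.6, 152.8, 107.2]
orientation: [-0.0, 0.804, 0.595, -0.0]
ft_force: [0.4, -0.0, -0.7]
finger_gap: 85.3
grasp_force: 0.0
```

{"fn": "carry_out", "kwargs": {
  "rows": [0,0,-20,0,0,0,0,0,-60,0,0,0,0,0,-95,0,0,0,0,0,-110,0,0,0,0,0,-110,0,0,0]
}}

```text
clock: 6.8
tcp_pos: [644.8, 152.9, 220.6]
orientation: [0.001, 0.804, 0.595, 0.003]
ft_force: [0.3, -0.5, -0.6]
finger_gap: 85.4
grasp_force: 0.0
```

Run:
```python
from h import *
s=state(); print(s["clock"],s["tcp_pos"].round(1),s["ft_force"].round(1),s["finger_gap"])
for n in("side","top"):
    p=eyes.capture(n); u,v=proj(p,(600,10,115)).astype(int); c=p["image"][v-75:v+75,u-100:u+100]
    cv2.imwrite(f"pics/{n}3.png",cv2.resize(c,(800,600),interpolation=cv2.INTER_CUBIC)[:,:,::-1]);print(u-100,v-75)
    for q in("hold_down_grip","cap_top","cap","bottle_neck"):print(q,[(np.round(d["at"],1).tolist(),round(d["conf"],2)) for d in eyes.mark_of(p,q)])
    # white cap blob -> top centre
    for X in((582,-50,122),(582,-50,92)): print(proj(p,X).round(1))
```

```text
6.8 [644.8 152.9 220.6] [ 0.3 -0.5 -0.6] 85.42935076168573
237 170
hold_down_grip []
cap_top [([438.0, -92.8, 41.4], 0.82), ([437.5, 149.5, 44.4], 0.78), ([581.0, -49.3, 118.7], 0.75), ([586.4, -47.7, 92.8], 0.25)]
cap [([589.7, -49.8, 93.6], 0.8), ([434.6, 151.6, -0.3], 0.75), ([441.4, -94.4, 2.5], 0.57)]
bottle_neck [([584.3, -48.2, 91.0], 0.74)]
[346.9 264.5]
[346.4 281.3]
225 135
hold_down_grip []
cap_top [([443.2, -95.5, 39.0], 0.96), ([584.7, -52.0, 124.1], 0.87)]
cap [([443.2, -91.4, -0.7], 0.67), ([583.1, -47.6, 91.6], 0.59)]
bottle_neck [([584.8, -43.2, 91.3], 0.66)]
[365.  213.7]
[363.7 218.6]
```

View pics/top3.png

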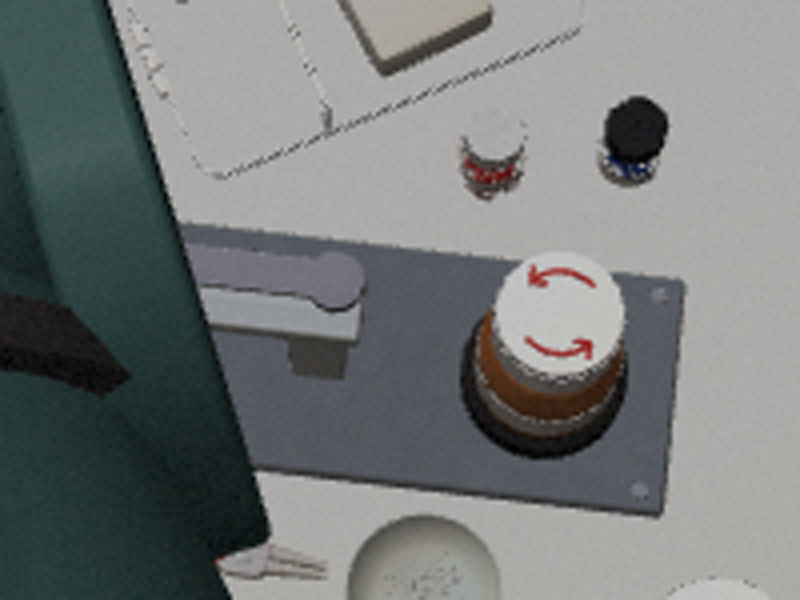

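View pics/side3.png

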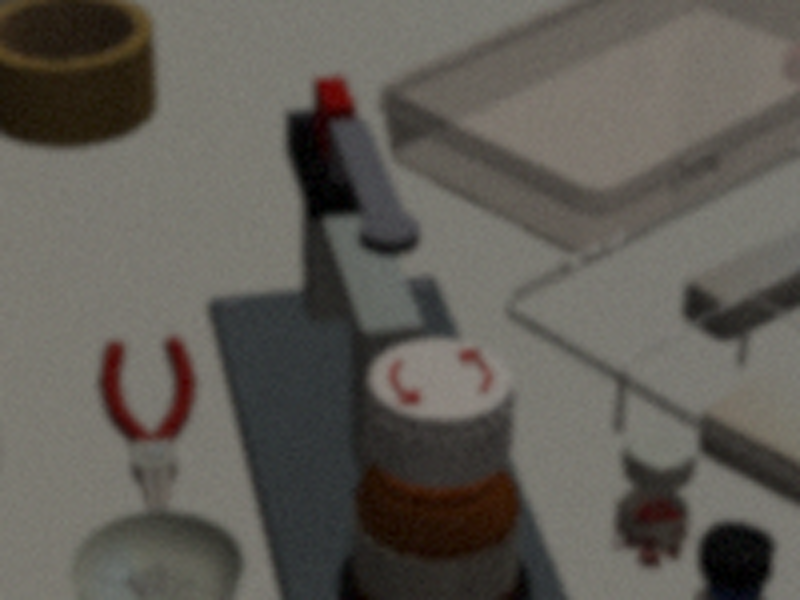

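The crops show the tongue fully clear of the cap and the carriage against the stop block. The cap top is centred at full-image (365,214) in the top view and (347,264) in the side view. Both match an axis at (582,-50).

{"fn": "carry_out", "kwargs": {
  "rows": [-30,0,0,0,0,0,-75,0,0,0,0,0,-120,0,0,0,0,0,-160,0,0,0,0,0,-195,0,0,0,0,0,-212,0,0,0,0,0,-212,0,0,0,0,0,-212,0,0,0,0,0]
}}

```text
clock: 8.1
tcp_pos: [581.2, -49.7, 217.4]
orientation: [-0.0, 0.804, 0.594, 0.0]
ft_force: [0.7, 0.3, 0.2]
finger_gap: 85.7
grasp_force: 0.0
```

Run:
```python
from h import *
s=state(); print(s["clock"],s["tcp_pos"].round(1),s["qpos"].round(2)); print(rel((582,-50,90)).round(1))
p=eyes.capture("top"); t=at_z(p,316.25,205.5,132); print("tip",t.round(1),np.hypot(*(t[:2]-[582,-50])).round(1))
```

```text
8.1 [581.2 -49.7 217.4] [-0.2   0.35  1.56  0.    1.23  0.09]
[-1.000e-01  9.000e-01  1.274e+02]
tip [606.2  24.3 132. ] 78.1
```

{"fn": "carry_out", "kwargs": {
  "rows": [0,1,30,0,0,0,0,1,65,0,0,0,0,1,95,0,0,0,0,1,115,0,0,0,0,1,127,0,0,0,0,1,127,0,0,0]
}}

```text
clock: 8.75
tcp_pos: [581.0, -49.1, 88.7]
orientation: [-0.001, 0.803, 0.595, -0.001]
ft_force: [-0.6, 0.5, -0.9]
finger_gap: 85.7
grasp_force: 0.0
```

{"fn": "carry_out", "kwargs": {
  "rows": [0,0,0,0,0,0,0,0,0,0,0,0,0,0,0,0,0,0,0,0,0,0,0,0,0,0,0,0,0,0,0,0,0,0,0,0,0,0,0,0,0,0,0,0,0,0,0,0],
  "fingers": 1,
  "newtons": 60
}}

```text
clock: 9.55
tcp_pos: [582.8, -50.5, 91.7]
orientation: [0.001, 0.804, 0.595, 0.001]
ft_force: [-0.1, 0.9, 5.0]
finger_gap: 50.8
grasp_force: 61.4
```

{"fn": "carry_out", "kwargs": {
  "rows": [0,0,2,0,0,0,0,0,4,0,0,0,0,0,5,0,0,0,0,0,5,0,0,0]
}}

```text
clock: 9.95
tcp_pos: [582.8, -50.5, 86.9]
orientation: [0.001, 0.804, 0.595, 0.001]
ft_force: [-0.8, 1.1, 8.4]
finger_gap: 50.9
grasp_force: 61.7
```

{"fn": "carry_out", "kwargs": {
  "rows": [0,0,1,0,0,0,0,0,1,0,0,0]
}}

```text
clock: 10.15
tcp_pos: [582.9, -50.5, 86.5]
orientation: [0.001, 0.804, 0.595, 0.001]
ft_force: [-1.8, 1.3, 12.6]
finger_gap: 51.0
grasp_force: 62.2
```

{"fn": "carry_out", "kwargs": {
  "rows": [0,0,0,0,0,-4,0,0,0,0,0,-8,0,0,0,0,0,-12,0,0,0,0,0,-16,0,0,0,0,0,-20,0,0,0,0,0,-20,0,0,0,0,0,-20]
}}

```text
clock: 10.85
tcp_pos: [583.5, -50.6, 86.6]
orientation: [0.002, 0.688, 0.725, 0.001]
ft_force: [-0.3, 2.5, 10.4]
finger_gap: 50.9
grasp_force: 62.1
```

Run:
```python
from h import *
s=state(); print(s["clock"],s["tcp_pos"].round(1),s["ft_force"].round(1),s["moment"].round(2)); M=rot().as_matrix(); print(np.degrees(np.arctan2(M[1,0],M[0,0])))
```

```text
10.85 [583.5 -50.6  86.6] [-0.3  2.5 10.4] [ 0.27  0.21 -0.01]
92.98877334719604
```

{"fn": "carry_out", "kwargs": {
  "rows": [0,0,0,0,0,-6,0,0,0,0,0,-12,0,0,0,0,0,-18,0,0,0,0,0,-24,0,0,0,0,0,-30,0,0,0,0,0,-36,0,0,0,0,0,-40,0,0,0,0,0,-40]
}}

```text
clock: 11.65
tcp_pos: [584.1, -50.6, 86.6]
orientation: [0.002, 0.398, 0.917, 0.001]
ft_force: [-0.4, 1.0, 9.3]
finger_gap: 50.5
grasp_force: 61.9
```

Run:
```python
from h import *
s=state(); print(s["clock"],s["tcp_pos"].round(1),s["ft_force"].round(1),s["moment"].round(2)); M=rot().as_matrix(); print(np.degrees(np.arctan2(M[1,0],M[0,0])))
p=eyes.capture("side"); u,v=proj(p,(582,-50,115)).astype(int); c=p["image"][v-75:v+75,u-100:u+100]
cv2.imwrite("pics/side4.png",cv2.resize(c,(800,600),interpolation=cv2.INTER_CUBIC)[:,:,::-1])
```

```text
11.65 [584.1 -50.6  86.6] [-0.4  1.   9.3] [0.26 0.01 0.01]
133.09278199248982
```

View pics/side4.png

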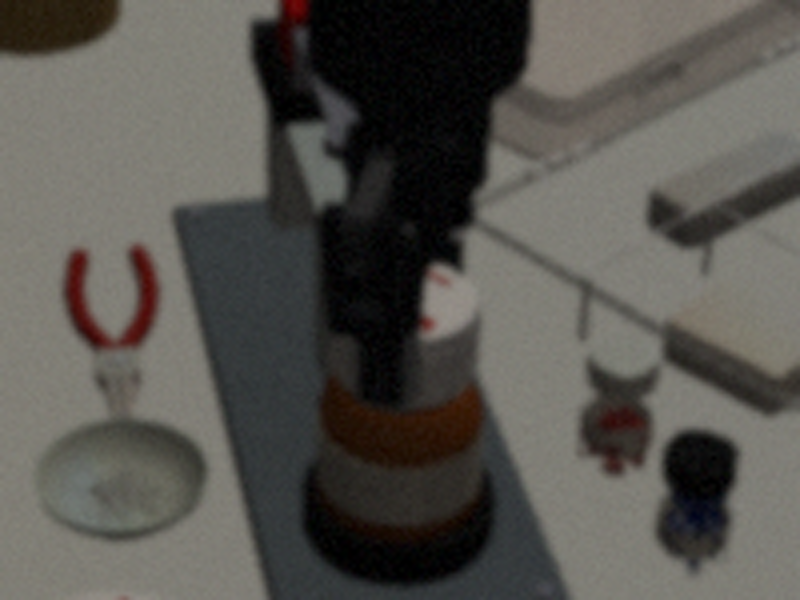

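The cap has turned with the fingers, about 60°. The red arrow parts now show at crop (435,280) to (425,325). Next is a gentle lift.

{"fn": "carry_out", "kwargs": {
  "rows": [0,0,-3,0,0,0,0,0,-7,0,0,0,0,0,-11,0,0,0,0,0,-11,0,0,0]
}}

```text
clock: 12.1
tcp_pos: [582.5, -50.5, 96.2]
orientation: [0.001, 0.399, 0.917, 0.0]
ft_force: [0.7, 1.0, 1.5]
finger_gap: 50.5
grasp_force: 62.4
```

Free: no downward pull. I continue lifting straight up.

{"fn": "carry_out", "kwargs": {
  "rows": [0,0,-5,0,0,0,0,0,-12,0,0,0,0,0,-22,0,0,0,0,0,-35,0,0,0,0,0,-50,0,0,0,0,0,-62,0,0,0,0,0,-68,0,0,0,0,0,-68,0,0,0]
}}

```text
clock: 12.9
tcp_pos: [582.3, -50.6, 164.6]
orientation: [0.001, 0.399, 0.917, 0.0]
ft_force: [0.4, 0.1, -0.5]
finger_gap: 50.8
grasp_force: 63.1
```

{"fn": "carry_out", "kwargs": {
  "rows": [0,0,0,0,0,0,0,0,0,0,0,0,0,0,0,0,0,0,0,0,0,0,0,0,0,0,0,0,0,0]
}}

```text
clock: 13.4
tcp_pos: [581.6, -50.4, 163.0]
orientation: [-0.0, 0.399, 0.917, -0.0]
ft_force: [0.2, 0.2, -0.1]
finger_gap: 50.7
grasp_force: 63.1
```

Run:
```python
from h import *
s=state(); print(s["clock"],s["tcp_pos"].round(1),s["ft_force"].round(1),s["finger_gap"].round(1),s["orientation"].round(3))
p=eyes.capture("side"); u,v=proj(p,(600,10,150)).astype(int); c=p["image"][v-90:v+90,u-120:u+120]
cv2.imwrite("pics/side5.png",cv2.resize(c,(800,600),interpolation=cv2.INTER_CUBIC)[:,:,::-1])
for q in("cap","hold_down_grip"):print(q,[(np.round(d["at"],1).tolist(),round(d["conf"],2)) for d in eyes.mark_of(p,q)])
```

```text
Traceback (most recent call last):
AttributeError: 'float' object has no attribute 'round'
```

Run:
```python
from h import *
p=eyes.capture("side"); u,v=proj(p,(600,10,150)).astype(int); c=p["image"][v-90:v+90,u-120:u+120]
cv2.imwrite("pics/side5.png",cv2.resize(c,(800,600),interpolation=cv2.INTER_CUBIC)[:,:,::-1])
for q in("cap","hold_down_grip"):print(q,[(np.round(d["at"],1).tolist(),round(d["conf"],2)) for d in eyes.mark_of(p,q)])
```

```text
cap [([444.4, -94.3, 0.4], 0.8), ([438.3, 152.1, -2.7], 0.73), ([580.8, -50.0, 162.2], 0.61)]
hold_down_grip [([638.3, 148.7, 118.1], 0.91)]
```

View pics/side5.png

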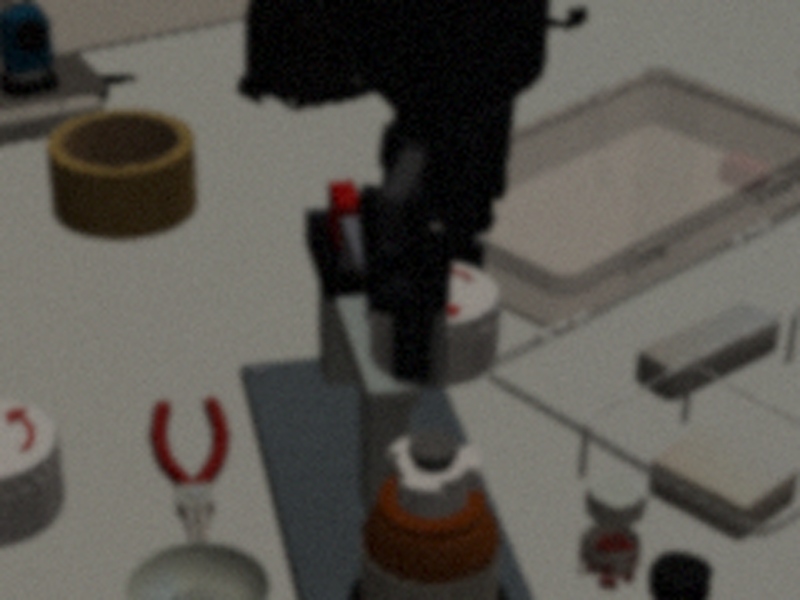

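The cap is held level in the gripper at crop (440,320), about 70 mm above where it sat. The bottle neck is bare at (437,460), and the hold-down grip at (342,195) is still at its end stop.

```bash
python3 -c "
from cell import close_job; print(close_job())"
```

```text
the job is handed in; nothing more can be done
None
```

The job is handed in: the hold-down was slid to its end stop, and the cap was pressed, twisted about 60° anticlockwise and lifted off; it is held level about 70 mm above its seat over the bottle, with the vials, pin dish and pliers not touched.

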